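# Load a leaf jig: roll the shaft onto the scribed line and shut the leaf

## Robot

A 6-joint arm with a two-finger parallel gripper is mounted at the origin on a cart in front of the work surface, level with it; the furniture and walls round the work are solid. World frame = base frame: x ahead of the robot, y to its left, z up, the work surface at z = 0. Lengths are in mm, angles in rad, forces in N, time in s.
With the tool pointing down it reaches from about 275 to 750 mm from the base axis. Payload 10.2 kg.
Tool frame: the origin (TCP) lies on the front face of the gripper's body, between the roots of the fingers; the fingertips stand 73 mm ahead of it and the grasp point (between the pads) lies 54 mm ahead of it; z points along the fingers, y is the line along which they close (so a half turn about z gives the same grasp; the last joint's range is limited). The gripper opens to 85 mm and grips with 20 to 120 N. Pads are 22 mm wide; open, the fingers measure 114 mm over their backs; the gripper's body (76 mm by 85 mm) begins 54 mm behind the grasp point. The pads swing forward as they close: fully open they stand 13 mm farther back than shut.
Start: joints at [-1.387, 0.313, 1.498, -0, 1.331, -0.223], TCP at [207.716, -482.168, 303.894] pointing down, gripper open.
Joint ranges: [-2.94, 2.94], [-0.97, 2.17], [0.19, 2.56], [-1.23, 4.37], [0.02, 3.11], [-2.88, 2.88]. Speed limits (rad/s): [2.39, 2.39, 3.01, 3.14, 3.14, 3.14].

## Interface

Orientations are given as a unit quaternion [w, x, y, z].
In Python, from rig import * gives the robot as it stands.
- The arm moves only by the tool step_arm, never from a script. Its argument "plan" is a list of rows, each an object with "offset": the shift along the tool's x, y, z in cm, a list of three; "rot": the turn, a rotation vector about the tool's x, y, z in degrees, a list of three; "gripper": the finger opening in cm, from 0 to 8.54. In form: [{"offset": [x, y, z], "rot": [wx, wy, wz], "gripper": gripper}, ...]. A call has 1 to 12 rows; each row is the pose to reach, as a shift and turn from the pose commanded when the call began, along the tool's axes at that moment; what a row does not reach only later rows make up. A row lasts 1/10 s, in which the tool goes at most 50 mm and 8.59 degrees, less where a joint would pass 70% of its speed; a pose out of reach is approached as far as the arm can. A call with a gripper value outside its range is refused whole. The fingers move at their own pace and stop on an object; "squeeze" is the grip in N (left out, the last holds). Time passes only in rows, so rows that repeat a pose let the fingers close. It gives the time, the measured TCP pose, the force, the opening and the grip force at its end, in the units of the state.
- sense(): the state, without advancing time (a new reading comes with each control period).
- capture(name): name is "side" or "top"; returns a dict with "color" (400x640x3 uint8, red, green, blue), "depth" (400x640 float32, mm along the optical axis (not along the pixel's ray), 0 where there is no reading), "vertical_fov" (degrees; the focal length in pixels is half the picture's height over the tangent of half this angle, whatever the lens; pixels are square), "cx", "cy" (the principal point, pixels), "k1" (the pictures are not rectified: a ray, as slopes to the right and down, at radius r is drawn at 1 + k1 r^2 times it, then the intrinsics apply), "rvec" (rotation vector, rad) and "tvec" (3), from world to camera coordinates, as OpenCV has them. Camera axes: x right, y down, z forward; pixel columns grow to the right and rows downward; lengths in mm; the calibration is good to about 2 mm. A picture is of the moment at which its call begins.
- finish_job(): hands the job in; it is judged then, once.
The state is a dict: "time_s": time; "joints": joint angles; "dq": joint speeds; "tau": joint torques, N m; "eef_pos": TCP position; "ee_rot": TCP orientation; "force": force on the tool from outside, world axes, zero at the start; "wrist_torque": the same for the moment, N m; "grip_width": opening from 0.0 (shut) to 1.0 (fully open); "grip_force": force on a finger pad.
Only numpy, scipy, OpenCV 4.12 (cv2) and the standard library are available. Lean on these libraries where they do the work, as an engineer would, in place of code of your own. Each camera call takes 0.05 s, during which the arm holds its last target. There are 200 camera calls.

## Task

With the fingertips, roll the loose steel shaft along the jig's base, pushing on its top or side, until it lies on the scribed line and parallel to it, and let go of it there so that it rests. Then push the hinged leaf over and press it fully down, so that its vee seats on the shaft. Do not pick the shaft up, and leave the other things on the board where they are.

Things in the scene. Friction and masses are not known exactly. Their poses are not given: they have to be found in the camera images.
- shaft: loose plain round steel shaft, 25 mm in diameter, 90 mm long, 0.34 kg, lying on the jig's base nearer the robot than the line. Origin at its middle, on its axis; x runs along it; y and z turn as it rolls. Oiled (friction about 0.2); stops rolling at once when let go. Under a fingertip it travels half as far as the tip; pushed low on its side it rolls too; on its upper flank it jams
- jig: fixed drill jig on a plywood board. Dark steel base 206 x 116 x 16 mm. Origin at the centre of its underside; x points from the open end, away from the robot, to the hinge; y along the scribed line, z up. A guide strip 6 mm wide, 10 mm high runs along each long side (y = +-49 to +-55 mm, x = -100 to +66 mm) and keeps the shaft's ends in. The board's top is z = 127.5 mm in the world
- line_mid (a point): middle of the bright scribed line that runs across the base along y, at jig x = +40 mm, on the top face of the base (16 mm above the jig's origin); dark witness marks continue it on top of the two guide strips. A shaft on the line has its axis straight above it, 12.5 mm up. The hinge lugs begin 40 mm beyond the line
- hinge (a point): middle of the leaf's hinge axis, which runs along the jig's y: 50 mm beyond the line, 26 mm above the base's top face. The two hinge lugs stand at y = 26 to 37 mm either side and reach 36 mm above the base's top
- leaf_end (a point): middle of the outer edge of the leaf's free end, 78 mm from the hinge axis; shut, 15 mm above that axis. Open, it is about 100 mm above the base and the outer face looks away from the robot. The leaf is 50 mm wide (y), 10 mm thick; on its outer face, 50 mm from the hinge, a 19 mm round drill bush stands 4 mm proud; under it there, a 90 degree vee of angle steel, 44 mm long
- leaf (a joint): angle of the hinged steel leaf. 0 = shut: level, its vee seated on a shaft on the line; pi/2 = upright; it starts open at 1.75 to 1.95, its stop is at 2.0. Stiff hinge (0.2 N m, about 3 N at the free end): it stays where it is left, so it must be pressed right down
- bearing: bystander: ball bearing, 44 mm across, 12 mm high, lying at the board's right edge; origin under its centre
- hexkey: bystander: black hex key, 28 x 78 x 8 mm, lying at the board's left edge; origin under its centre
- chuck: bystander: drill chuck, 36 mm across, 54 mm high, standing at the board's right edge, farther away; origin under its centre
Things that resemble listed ones, but are neither listed nor needed, are in the scene too. Leave any red look-alike of the shaft alone.

How it is judged:
By the outcome, as a careful person would: the job done as asked, in the order asked, and still so for the second after the job is handed in, with the robot touching nothing.
It also fails if it takes over 61 s, if anything falls off the work surface, if the arm or the gripper's body presses on something with over 40 N, if the wrist force passes 120 N, or if a joint passes its speed limit or range.

## Working session

There is one attempt and no reset: what is moved stays moved. The work goes in short steps, Python scripts to look and compute and a tool call to move; the robot and the scene stay as the last step left them, time stands still between calls to the robot, and variables do not carry over. Pictures are saved under pics/ and viewed, at most 10 in all, crops included, and the job is handed in when it is done.

Besides the shell and the picture viewer there is one more tool, called after "Request:" in YAML: its name, and indented under it one key for each argument. step_arm: Moves the arm, as the interface text tells. Its arguments: {"type":"object","properties":{"plan":{"type":"array"},"squeeze":{"type":"number"}},"required":["plan"]}

```bash
mkdir -p pics
cat > h.py <<'E'
from rig import *
import numpy as np, cv2
def cam(name):
    c=capture(name); h,w=c["color"].shape[:2]
    c["f"]=h/2/np.tan(np.radians(c["vertical_fov"])/2)
    c["R"]=cv2.Rodrigues(np.array(c["rvec"],float))[0]; c["t"]=np.array(c["tvec"],float); return c
def K(c): return np.array([[c["f"],0,c["cx"]],[0,c["f"],c["cy"]],[0,0,1.]])
def ray(c,u,v):
    p=cv2.undistortPoints(np.array([[[u,v]]],float),K(c),np.array([c["k1"],0,0,0.]))[0,0]
    return -c["R"].T@c["t"], c["R"].T@np.array([p[0],p[1],1])
def onz(c,u,v,z):
    o,d=ray(c,u,v); return o+d*(z-o[2])/d[2]
def dep(c,u,v):
    o,d=ray(c,u,v); return o+d*float(c["depth"][int(v),int(u)])
def proj(c,P):
    return cv2.projectPoints(np.array(P,float).reshape(-1,1,3),np.array(c["rvec"],float),c["t"],K(c),np.array([c["k1"],0,0,0.]))[0][:,0]
def save(c,n,box=None,s=1):
    im=c["color"][:,:,::-1]
    if box: im=im[box[1]:box[3],box[0]:box[2]]
    cv2.imwrite("pics/"+n,cv2.resize(im,None,fx=s,fy=s,interpolation=cv2.INTER_CUBIC))
E
python3 - <<'E'
from h import *
for n in("top","side"):
    c=cam(n); save(c,n+"0.png"); print(n,c["f"],c["k1"],-c["R"].T@c["t"],c["R"][2])
s=sense();print(s["eef_pos"],s["ee_rot"],s["force"],s["time_s"],s["grip_width"])
E
```

```text
top 481.9198430199011 -0.10058312467854218 [ 335.27604537 -350.94359828 1242.91730621] [ 1.39990503e-01 -2.26101963e-04 -9.90152821e-01]
side 374.9212541557863 -0.05695338133252955 [  231.90402228 -1035.33464235   577.88779783] [ 0.2953643   0.80160105 -0.51980351]
[ 207.68347132 -482.01421341  303.38814374] [-5.82511896e-04  9.79380547e-01  2.02023279e-01 -1.06779905e-05] [ 0.36065489 -1.20169693  0.22824086] 0.1 0.9964534918527906
```

View pics/top0.png

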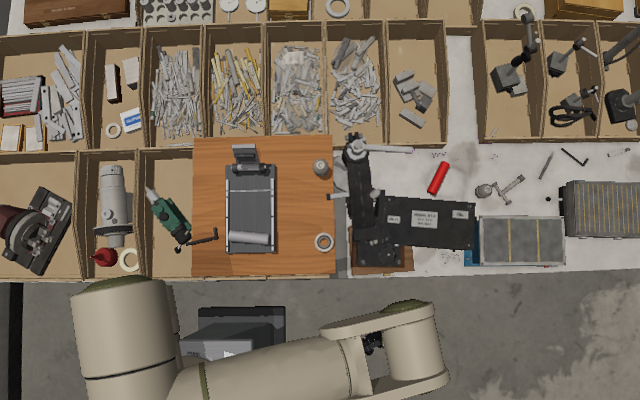

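View pics/side0.png

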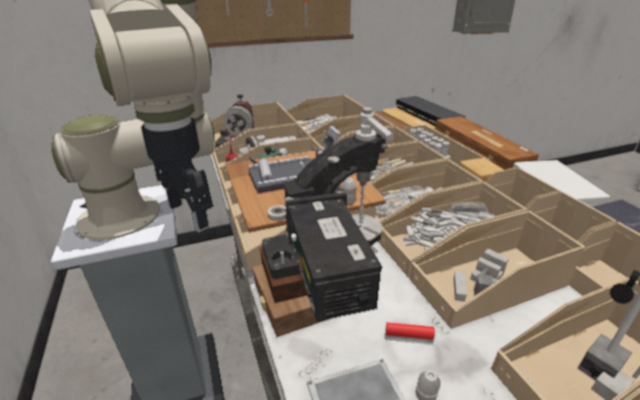

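Top view: the jig is at about (250,205), with the leaf at (245,158) and the line near row 190. The bearing is at (324,242), the chuck at (320,168) and the hex key at (205,237). The side view shows the jig at about (280,172), partly hidden by the drill press.
Shaft candidates: the bright cylinder on the jig base at (250,239), the red look-alike at (438,178), and loose bars in the bins at (175,90). By the description it is the one at (250,239); I'll check it in a close crop.

Run:
```python
from h import *
c=cam("top"); save(c,"crop1.png",(190,130,340,280),4)
```

```text
(no output)
```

View pics/crop1.png

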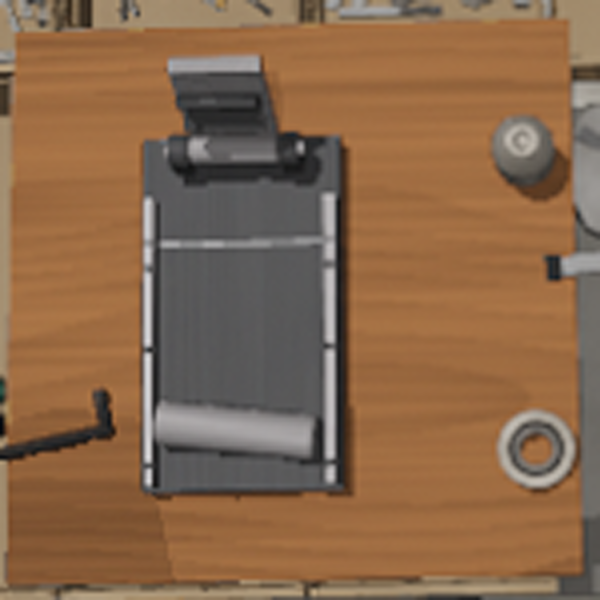

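The crop confirms the plain bright shaft, running from about (157,423) to (315,438) in the crop. The bright line is at (160,244)–(322,240), and the base corners are at (143,142), (342,137), (143,490) and (342,490).

```bash
cat >> h.py <<'E'
def shaft(c):
    # bright grey blob on the dark base, below the line
    g=c["color"].astype(int); v=g.max(2); s=v-g.min(2)
    m=((v>115)&(s<25)).astype(np.uint8); m[:, :229]=0; m[:,269:]=0; m[:177]=0; m[252:]=0
    m=cv2.morphologyEx(m,cv2.MORPH_OPEN,np.ones((4,4),np.uint8))
    k=cv2.findContours(m,cv2.RETR_EXTERNAL,cv2.CHAIN_APPROX_NONE)[0]
    k=max(k,key=cv2.contourArea); return cv2.minAreaRect(k)
def ends(c):
    (u,v),(w,h),a=r=shaft(c); b=cv2.boxPoints(r)
    e=[(b[i]+b[(i+1)%4])/2 for i in range(4)]
    L=[np.linalg.norm(b[i]-b[(i+1)%4]) for i in range(4)]
    i=int(np.argmin(L[:2])); return r,onz(c,*e[i],156),onz(c,*e[i+2],156)
E
python3 - <<'E'
from h import *
np.set_printoptions(precision=1,suppress=True)
c=cam("top"); P=lambda u,v,z:onz(c,190+(u-1.5)/4,130+(v-1.5)/4,z)
for n,q in dict(TL=(143,142),TR=(342,137),BL=(143,490),BR=(342,490),L1=(160,244),L2=(322,240)).items(): print(n,P(*q,143.5))
print("strip marks",P(148,243,153.5),P(330,240,153.5))
print("leafend z~240",P(168,62,240),P(260,57,240))
r,a,b=ends(c);print(r,a,b,(a+b)/2,np.linalg.norm(a-b))
for u,v in((250,215),(250,200),(232,270)): print("depth",dep(c,u,v))
E
```

```text
TL [ 571.  -124.6  143.5]
TR [ 571.2 -241.3  143.5]
BL [ 368.6 -125.9  143.5]
BR [ 366.6 -239.7  143.5]
L1 [ 510.4 -135.1  143.5]
L2 [ 510.7 -229.3  143.5]
strip marks [ 509.5 -130.1  153.5] [ 509.  -235.   153.5]
leafend z~240 [ 593.8 -157.5  240. ] [ 595.3 -207.1  240. ]
((248.9752960205078, 237.75955200195312), (38.68211364746094, 9.101673126220703), 5.440331935882568) [ 404.6 -138.3  156. ] [ 394.7 -225.7  156. ] [ 399.7 -182.   156. ] 87.97676087719829
depth [ 452.4 -182.9  145.7]
depth [ 487.9 -182.1  140. ]
depth [ 327.8 -138.2  128.2]
```

```bash
cat >> h.py <<'E'
from scipy.spatial.transform import Rotation as Ro
def plan(*T,pose=None):
    """world targets (x,y,z) with tool x along world +x, z down -> tool offsets in cm, rot in deg"""
    s=sense(); q=s["ee_rot"]; R=Ro.from_quat([q[1],q[2],q[3],q[0]]); p=np.array(s["eef_pos"])
    W=Ro.from_matrix(np.diag([1,-1,-1.]))
    print("t",s["time_s"],"pos",np.round(p,1),"F",np.round(s["force"],1),"w",round(s["grip_width"],2),"rot",np.round((R.inv()*W).as_rotvec(degrees=True),2))
    for t in T: print(t,np.round(R.inv().apply(np.array(t)-p)/10,2))
E
python3 -c "
from h import *
plan((275,-185,300),(350,-182.5,300))"
```

```text
t 0.2 pos [ 207.7 -482.1  303.6] F [ 0.6  0.4 -0.8] w 1.0 rot [-0.05 -0.   23.31]
(275, -185, 300) [ 17.93 -24.62   0.38]
(350, -182.5, 300) [ 24.92 -21.88   0.38]
```

Request:
step_arm:
  plan:
    - {"offset": [3, -4.1, 0], "rot": [0, 0, 4], "gripper": 5}
    - {"offset": [6, -8.2, 0], "rot": [0, 0, 8], "gripper": 5}
    - {"offset": [9, -12.3, 0], "rot": [0, 0, 12], "gripper": 5}
    - {"offset": [12, -16.4, 0], "rot": [0, 0, 16], "gripper": 5}
    - {"offset": [15, -20.5, 0], "rot": [0, 0, 20], "gripper": 5}
    - {"offset": [17.9, -24.6, 0], "rot": [0, 0, 23.3], "gripper": 5}
    - {"offset": [20, -24, 0], "rot": [0, 0, 23.3], "gripper": 5}
    - {"offset": [22.5, -23, 0], "rot": [0, 0, 23.3], "gripper": 5}
    - {"offset": [24.9, -21.9, 0.4], "rot": [0, 0, 23.3], "gripper": 5}
    - {"offset": [24.9, -21.9, 0.4], "rot": [0, 0, 23.3], "gripper": 5}
    - {"offset": [24.9, -21.9, 0.4], "rot": [0, 0, 23.3], "gripper": 5}
    - {"offset": [24.9, -21.9, 0.4], "rot": [0, 0, 23.3], "gripper": 5}

```text
time_s: 1.4
eef_pos: [349.2, -182.5, 299.9]
ee_rot: [-0.0, 1.0, -0.0, -0.0]
force: [-0.1, 0.4, 1.0]
grip_width: 0.585
grip_force: 0.0
```

Request:
step_arm:
  plan:
    - {"offset": [0.9, 0, 3], "rot": [0, 0, 0], "gripper": 5}
    - {"offset": [0.9, 0, 5], "rot": [0, 0, 0], "gripper": 5}
    - {"offset": [0.9, 0, 6.5], "rot": [0, 0, 0], "gripper": 5}
    - {"offset": [0.9, 0, 7.5], "rot": [0, 0, 0], "gripper": 5}
    - {"offset": [0.9, 0, 8.1], "rot": [0, 0, 0], "gripper": 5}
    - {"offset": [0.9, 0, 8.1], "rot": [0, 0, 0], "gripper": 5}

```text
time_s: 2.0
eef_pos: [358.5, -182.6, 218.8]
ee_rot: [-0.0, 1.0, -0.0, -0.0]
force: [0.1, -1.2, -0.6]
grip_width: 0.588
grip_force: 0.0
```

Run:
```python
from h import *
plan()
c=cam("side"); save(c,"side1.png",(220,110,380,210),5)
```

```text
t 2.0 pos [ 358.5 -182.6  218.8] F [ 0.1 -1.2 -0.6] w 0.59 rot [-0.02  0.02 -0.02]
```

View pics/side1.png

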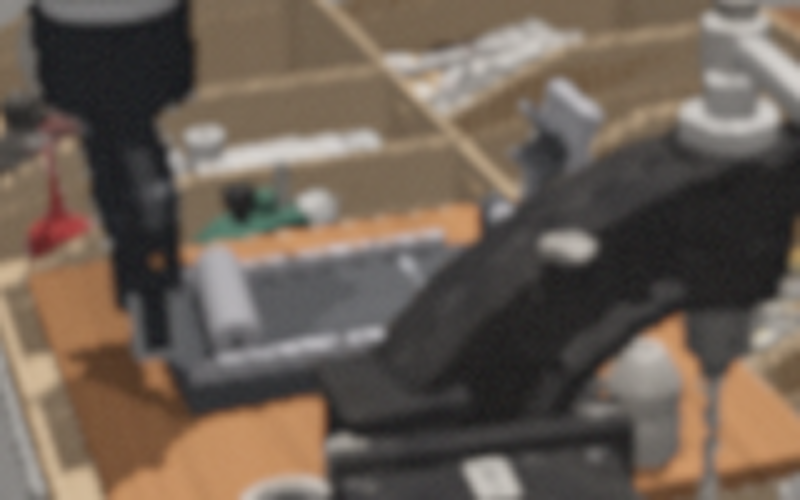

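The side crop shows the open fingers just behind the base's near edge, with tips at about (150,350), and the shaft ahead of them at (228,295). I'll push forward slowly while watching the force.

Request:
step_arm:
  plan:
    - {"offset": [0.5, 0, 0], "rot": [0, 0, 0], "gripper": 5}
    - {"offset": [1.0, 0, 0], "rot": [0, 0, 0], "gripper": 5}
    - {"offset": [1.4, 0, 0], "rot": [0, 0, 0], "gripper": 5}
    - {"offset": [1.8, 0, 0], "rot": [0, 0, 0], "gripper": 5}
    - {"offset": [2.2, 0, 0], "rot": [0, 0, 0], "gripper": 5}
    - {"offset": [2.6, 0, 0], "rot": [0, 0, 0], "gripper": 5}

```text
time_s: 2.65
eef_pos: [385.1, -182.5, 218.9]
ee_rot: [-0.0, 1.0, 0.0, -0.0]
force: [-0.3, 0.3, 0.8]
grip_width: 0.588
grip_force: 0.1
```

Run:
```python
from h import *
plan()
c=cam("top"); save(c,"top2.png",(190,130,340,280),4)
c=cam("side"); print([np.round(ray(c,250,181)[0]+ray(c,250,181)[1]*k,0) for k in [( -215-ray(c,250,181)[0][1])/ray(c,250,181)[1][1]]])
```

```text
t 2.65 pos [ 385.1 -182.5  218.9] F [-0.3  0.3  0.8] w 0.59 rot [-0.    0.    0.01]
[array([ 355., -215.,  150.])]
```

View pics/top2.png

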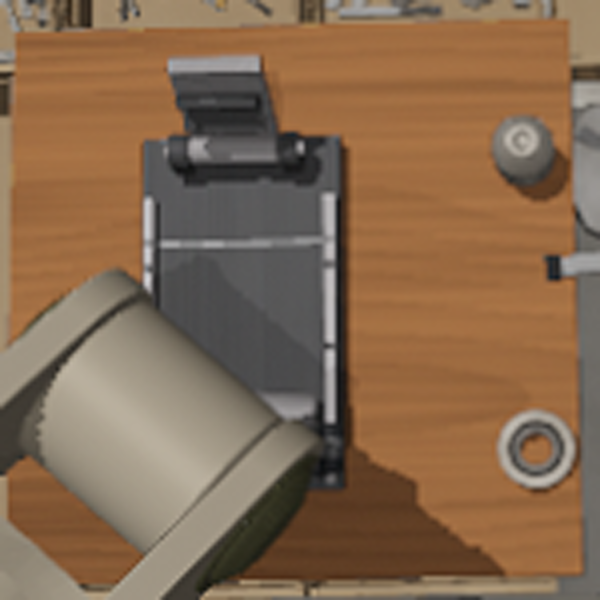

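The top crop shows the shaft's right end at about (295,405), touching the fingers and already moved forward. The base, leaf, chuck and bearing are unchanged, so I'll push on.

Request:
step_arm:
  plan:
    - {"offset": [0.5, 0, 0], "rot": [0, 0, 0], "gripper": 5}
    - {"offset": [1.0, 0, 0], "rot": [0, 0, 0], "gripper": 5}
    - {"offset": [1.6, 0, 0], "rot": [0, 0, 0], "gripper": 5}
    - {"offset": [2.3, 0, 0], "rot": [0, 0, 0], "gripper": 5}
    - {"offset": [3.0, 0, 0], "rot": [0, 0, 0], "gripper": 5}
    - {"offset": [3.7, 0, 0], "rot": [0, 0, 0], "gripper": 5}
    - {"offset": [4.4, 0, 0], "rot": [0, 0, 0], "gripper": 5}
    - {"offset": [5.1, 0, 0], "rot": [0, 0, 0], "gripper": 5}
    - {"offset": [5.8, 0, 0], "rot": [0, 0, 0], "gripper": 5}
    - {"offset": [6.4, 0, 0], "rot": [0, 0, 0], "gripper": 5}

```text
time_s: 3.75
eef_pos: [449.4, -182.5, 218.9]
ee_rot: [0.0, 1.0, 0.0, 0.0]
force: [-1.2, 0.2, -0.7]
grip_width: 0.586
grip_force: 0.1
```

Request:
step_arm:
  plan:
    - {"offset": [0.6, 0, 0], "rot": [0, 0, 0], "gripper": 5}
    - {"offset": [1.1, 0, 0], "rot": [0, 0, 0], "gripper": 5}
    - {"offset": [1.5, 0, 0], "rot": [0, 0, 0], "gripper": 5}
    - {"offset": [1.8, 0, 0], "rot": [0, 0, 0], "gripper": 5}
    - {"offset": [2.0, 0, 0], "rot": [0, 0, 0], "gripper": 5}
    - {"offset": [2.0, 0, 0], "rot": [0, 0, 0], "gripper": 5}

```text
time_s: 4.35
eef_pos: [468.9, -182.5, 218.9]
ee_rot: [-0.0, 1.0, 0.0, -0.0]
force: [0.4, 0.5, 0.5]
grip_width: 0.586
grip_force: 0.0
```

Request:
step_arm:
  plan:
    - {"offset": [-1.5, 0, 0], "rot": [0, 0, 0], "gripper": 5}
    - {"offset": [-6, 0, 0], "rot": [0, 0, 0], "gripper": 5}
    - {"offset": [-10, 0, 0], "rot": [0, 0, 0], "gripper": 5}
    - {"offset": [-14, 0, 0], "rot": [0, 0, 0], "gripper": 5}
    - {"offset": [-16, 0, 0], "rot": [0, 0, 0], "gripper": 5}
    - {"offset": [-16, 0, 0], "rot": [0, 0, 0], "gripper": 5}

```text
time_s: 4.95
eef_pos: [307.1, -182.3, 219.1]
ee_rot: [0.0, 1.0, -0.001, -0.0]
force: [0.7, -0.3, 1.0]
grip_width: 0.583
grip_force: 0.0
```

Run:
```python
from h import *
plan()
c=cam("top"); save(c,"top3.png",(190,130,340,280),4)
```

```text
t 4.95 pos [ 307.1 -182.3  219.1] F [ 0.7 -0.3  1. ] w 0.58 rot [ 0.01  0.   -0.11]
```

View pics/top3.png

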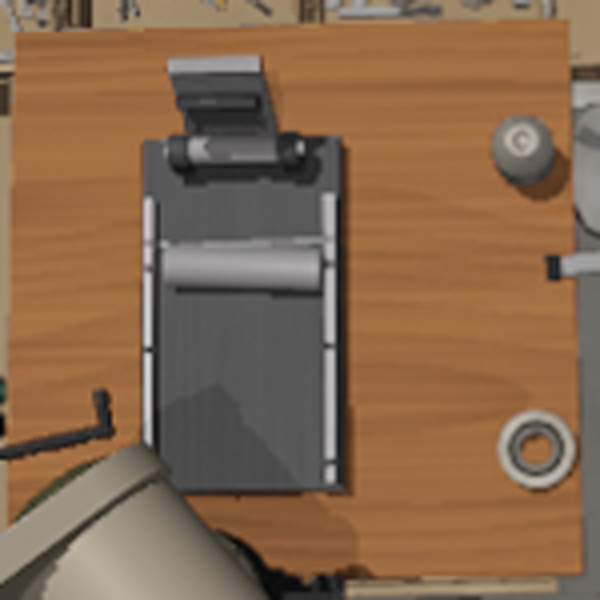

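The top crop shows the shaft at rest just short of the line, with ends at about (165,266) and (322,270). It still tilts slightly against the line, which runs (160,244)–(322,240). I'll measure both by their edges.

```bash
cat >> h.py <<'E'
def near_edge(c,v0,v1,cols=range(233,270)):
    """axis points from the shaft's near (lower) silhouette: bright->dark between rows v0..v1"""
    g=cv2.cvtColor(c["color"],cv2.COLOR_RGB2GRAY).astype(float); out=[]
    for u in cols:
        d=np.maximum(-np.diff(g[v0:v1,u]),0); d[d<0.3*d.max()]=0; v=v0+(d*(np.arange(len(d))+.5)).sum()/d.sum()
        o,r=ray(c,u,v); x=o+r*(156-o[2])/r[2]; k=12.5*np.hypot(r[0],r[2])/abs(r[2]); out.append((x[0]+k,x[1]))
    return np.array(out)
def fitx(p,y0=-182.5):
    p=np.array(p)
    for _ in range(3):
        m=np.polyfit(p[:,1]-y0,p[:,0],1); e=np.abs(np.polyval(m,p[:,1]-y0)-p[:,0]); p=p[e<max(1.5,2*np.median(e))]
    return round(m[1],2),"deg",round(np.degrees(np.arctan(m[0])),2),len(p)
E
python3 - <<'E'
from h import *
c=cam("top"); print("shaft",fitx(near_edge(c,197,206)))
g=cv2.cvtColor(cv2.imread("pics/top0.png"),cv2.COLOR_BGR2GRAY).astype(float)
L=[]
for u in range(231,270):
    s=g[185:196,u]-np.median(g[185:196,u]); s=np.maximum(s,0); s[s<.3*s.max()]=0; v=185+(s*np.arange(11)).sum()/s.sum(); L.append(onz(c,u,v,143.5)[:2])
print("line",fitx(L))
c["color"]=cv2.imread("pics/top0.png")[:,:,::-1]
b=[]
gg=g
for u in range(228,274):
    d=np.abs(np.diff(gg[248:258,u])); d[d<.4*d.max()]=0; b.append(onz(c,u,248+(d*(np.arange(9)+.5)).sum()/d.sum(),143.5)[:2])
print("near base edge",fitx(b))
print("shaft start",fitx(near_edge(c,238,250)))
E
```

```text
shaft (np.float64(498.16), 'deg', np.float64(2.2), 37)
line (np.float64(510.08), 'deg', np.float64(-0.18), 39)
near base edge (np.float64(366.18), 'deg', np.float64(0.25), 39)
shaft start (np.float64(404.27), 'deg', np.float64(5.4), 35)
```

Request:
step_arm:
  plan:
    - {"offset": [4, 0, 0], "rot": [0, 0, 0], "gripper": 5}
    - {"offset": [8, 0, 0], "rot": [0, 0, 0], "gripper": 5}
    - {"offset": [12, 0, 0], "rot": [0, 0, 0], "gripper": 5}
    - {"offset": [14.5, 0, 0], "rot": [0, 0, 0], "gripper": 5}
    - {"offset": [15.6, 0, 0], "rot": [0, 0, 0], "gripper": 5}
    - {"offset": [16, 0, 0], "rot": [0, 0, 0], "gripper": 5}
    - {"offset": [16.2, 0, 0], "rot": [0, 0, 0], "gripper": 5}
    - {"offset": [16.4, 0, 0], "rot": [0, 0, 0], "gripper": 5}
    - {"offset": [16.6, 0, 0], "rot": [0, 0, 0], "gripper": 5}
    - {"offset": [16.8, 0, 0], "rot": [0, 0, 0], "gripper": 5}
    - {"offset": [17.0, 0, 0], "rot": [0, 0, 0], "gripper": 5}
    - {"offset": [17.2, 0, 0], "rot": [0, 0, 0], "gripper": 5}

```text
time_s: 6.25
eef_pos: [480.8, -182.6, 219.0]
ee_rot: [0.0, 1.0, -0.0, 0.0]
force: [-1.5, -0.5, -0.3]
grip_width: 0.584
grip_force: 0.2
```

Request:
step_arm:
  plan:
    - {"offset": [0.1, 0, 0], "rot": [0, 0, 0], "gripper": 5}
    - {"offset": [0.2, 0, 0], "rot": [0, 0, 0], "gripper": 5}
    - {"offset": [0.3, 0, 0], "rot": [0, 0, 0], "gripper": 5}
    - {"offset": [0.3, 0, 0], "rot": [0, 0, 0], "gripper": 5}

```text
time_s: 6.65
eef_pos: [483.9, -182.5, 218.9]
ee_rot: [0.0, 1.0, 0.0, 0.0]
force: [0.5, 0.5, 0.3]
grip_width: 0.581
grip_force: 0.0
```

Request:
step_arm:
  plan:
    - {"offset": [-0.2, 0, 0], "rot": [0, 0, 0], "gripper": 5}
    - {"offset": [-1.5, 0, 0], "rot": [0, 0, 0], "gripper": 5}
    - {"offset": [-5, 0, 0], "rot": [0, 0, 0], "gripper": 5}
    - {"offset": [-9, 0, 0], "rot": [0, 0, 0], "gripper": 5}
    - {"offset": [-13, 0, 0], "rot": [0, 0, 0], "gripper": 5}
    - {"offset": [-17.5, 0, 0], "rot": [0, 0, 0], "gripper": 5}
    - {"offset": [-17.5, 0, 0], "rot": [0, 0, 0], "gripper": 5}

```text
time_s: 7.35
eef_pos: [305.5, -181.7, 218.6]
ee_rot: [-0.001, 1.0, -0.001, -0.001]
force: [0.6, -0.5, 0.3]
grip_width: 0.591
grip_force: 0.0
```

```bash
cat >> h.py <<'E'
def both(c,vm,cols=range(233,267)):
    """axis from mid of both silhouette edges; vm = row near the shaft's middle"""
    g=cv2.cvtColor(c["color"],cv2.COLOR_RGB2GRAY).astype(float); a=[];f=[];n=[]
    for u in cols:
        p=g[vm-10:vm+11,u]; d=np.diff(p); up=np.maximum(d[:10],0); dn=np.maximum(-d[10:],0)
        up[up<.3*up.max()]=0; dn[dn<.3*dn.max()]=0
        t=vm-10+(up*(np.arange(10)+.5)).sum()/up.sum(); b=vm+(dn*(np.arange(len(dn))+.5)).sum()/dn.sum()
        for L,v in((a,(t+b)/2),(f,t),(n,b)): L.append(onz(c,u,v,156)[:2])
    return [fitx(q) for q in(a,f,n)]
E
python3 - <<'E'
from h import *
plan()
c=cam("top"); print(*both(c,193),sep="\n"); save(c,"top4.png",(220,170,280,215),12)
c["color"]=cv2.imread("pics/top0.png")[:,:,::-1];
E
```

```text
t 7.35 pos [ 305.5 -181.7  218.6] F [ 0.6 -0.5  0.3] w 0.59 rot [-0.06  0.09 -0.15]
(np.float64(508.32), 'deg', np.float64(2.03), 34)
(np.float64(518.56), 'deg', np.float64(2.33), 34)
(np.float64(498.11), 'deg', np.float64(1.73), 34)
```

View pics/top4.png

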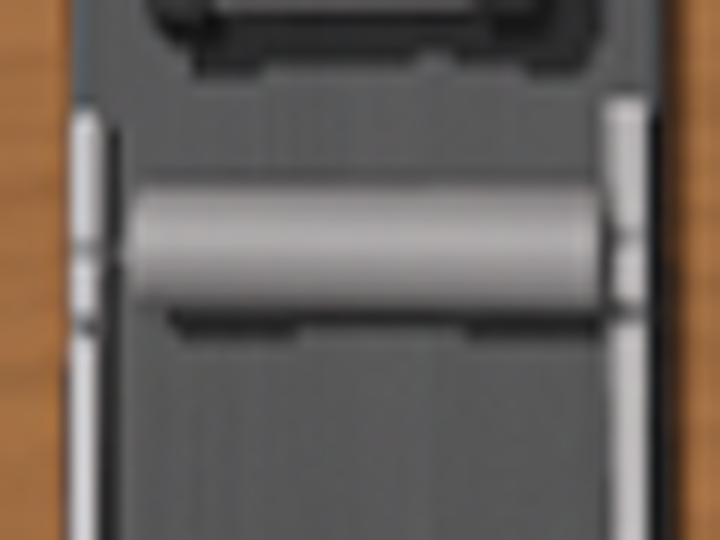

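The zoomed crop shows the shaft almost on the line, with silhouette rows about 187–308. The witness marks on the strips are at (85,247) and (628,237), and the strips' decoy marks are lower, at (85,325) and (628,308). The right end still lags by 1–3 mm.

Run:
```python
from h import *
plan((460,-182.5,219),(485,-182.5,219))
c=cam("top"); g=cv2.cvtColor(c["color"],cv2.COLOR_RGB2GRAY).astype(float)
Q=[]
for us in((226,227),(271,272,273)):
    p=g[186:194,us[0]:us[-1]+1].mean(1); s=np.maximum(np.median(p)-p,0); s[s<.3*s.max()]=0
    v=186+(s*np.arange(8)).sum()/s.sum(); q=onz(c,np.mean(us),v,153.5); Q.append(q); print(np.round(p),round(v,2),np.round(q,1))
a=both(c,193)[0]; m=np.tan(np.radians(a[2]))
for q in Q: print("shaft axis x at this y",a[0]+m*(q[1]+182.5),"mark",q[0])
```

```text
t 7.4 pos [ 307.4 -182.5  219.1] F [-0.2 -0.1  0.4] w 0.58 rot [ 0.03 -0.02 -0.15]
(460, -182.5, 219) [15.26 -0.03  0.02]
(485, -182.5, 219) [17.76 -0.04  0.02]
[187. 188. 187. 176. 142. 156. 188. 186.] 190.4 [ 509.5 -129.8  153.5]
[164. 164. 152. 128. 141. 163. 162. 163.] 189.16 [ 510.1 -234.8  153.5]
shaft axis x at this y 510.2326229401376 mark 509.47593143771087
shaft axis x at this y 506.40310220113133 mark 510.0601497264445
```

Request:
step_arm:
  plan:
    - {"offset": [4, 0, 0], "rot": [0, 0, -1], "gripper": 5}
    - {"offset": [8, 0, 0], "rot": [0, 0, -2.3], "gripper": 5}
    - {"offset": [12, 0, 0], "rot": [0, 0, -2.3], "gripper": 5}
    - {"offset": [15, 0, 0], "rot": [0, 0, -2.3], "gripper": 5}
    - {"offset": [16.6, 0, 0], "rot": [0, 0, -2.3], "gripper": 5}
    - {"offset": [16.9, 0, 0], "rot": [0, 0, -2.3], "gripper": 5}
    - {"offset": [17.1, 0, 0], "rot": [0, 0, -2.3], "gripper": 5}
    - {"offset": [17.3, 0, 0], "rot": [0, 0, -2.3], "gripper": 5}
    - {"offset": [17.4, 0, 0], "rot": [0, 0, -2.3], "gripper": 5}
    - {"offset": [17.5, 0, 0], "rot": [0, 0, -2.3], "gripper": 5}
    - {"offset": [17.6, 0, 0], "rot": [0, 0, -2.3], "gripper": 5}
    - {"offset": [17.6, 0, 0], "rot": [0, 0, -2.3], "gripper": 5}

```text
time_s: 8.65
eef_pos: [484.7, -182.6, 219.0]
ee_rot: [0.0, 1.0, 0.02, 0.0]
force: [0.5, -0.5, -0.9]
grip_width: 0.587
grip_force: 0.0
```

Request:
step_arm:
  plan:
    - {"offset": [-0.2, 0, 0], "rot": [0, 0, 0], "gripper": 5}
    - {"offset": [-1.5, 0, 0], "rot": [0, 0, 0], "gripper": 5}
    - {"offset": [-5, 0, 0], "rot": [0, 0, 0], "gripper": 5}
    - {"offset": [-9, 0, 0], "rot": [0, 0, 0], "gripper": 5}
    - {"offset": [-13, 0, 0], "rot": [0, 0, 0], "gripper": 5}
    - {"offset": [-17.5, 0, 0], "rot": [0, 0, 0], "gripper": 5}
    - {"offset": [-17.5, 0, 0], "rot": [0, 0, 0], "gripper": 5}

```text
time_s: 9.35
eef_pos: [306.6, -188.9, 218.6]
ee_rot: [-0.0, 1.0, 0.019, -0.001]
force: [-0.1, -0.0, 0.3]
grip_width: 0.584
grip_force: 0.0
```

Run:
```python
from h import *
plan()
c=cam("top"); 
for r in (192,193): print(*both(c,r),sep="\n")
save(c,"top5.png",(220,140,280,215),8)
```

```text
t 9.35 pos [ 306.6 -188.9  218.6] F [-0.1 -0.   0.3] w 0.58 rot [-0.05  0.08  2.14]
(np.float64(510.52), 'deg', np.float64(1.74), 34)
(np.float64(520.79), 'deg', np.float64(1.59), 34)
(np.float64(500.29), 'deg', np.float64(1.89), 34)
(np.float64(510.15), 'deg', np.float64(1.71), 34)
(np.float64(520.79), 'deg', np.float64(1.59), 34)
(np.float64(499.53), 'deg', np.float64(1.82), 34)
```

View pics/top5.png

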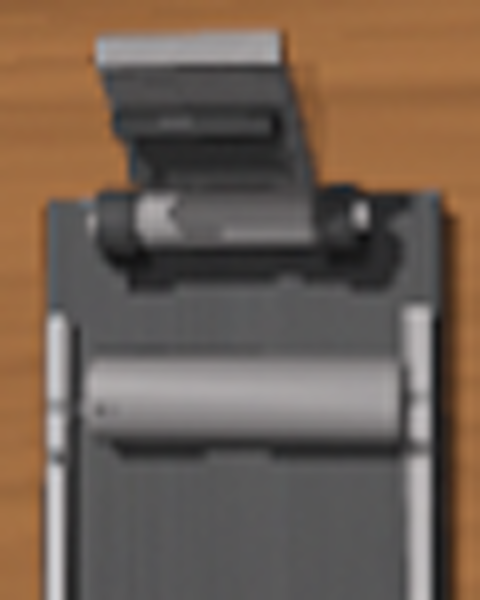

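The zoomed crop shows the shaft over the line, with its body at rows 358–440 against marks at (57,406) and (417,397). It tilts by 1.5–2° and its right end touches the right strip. Pushing at one end only rolls the whole shaft, so I'll square it by nudging its left end face axially against the right guide strip.

Run:
```python
from h import *
plan((400,-130,290),(505,-118,290),(505,-118,230))
c=cam("top"); g=cv2.cvtColor(c["color"],cv2.COLOR_RGB2GRAY).astype(int)
for v in(188,190,192): print(g[v,226:236],g[v,264:276])
print(onz(c,230.5,190,156),onz(c,270,190,156), sense()["joints"])
```

```text
t 9.4 pos [ 308.5 -189.6  219.1] F [ 0.7 -1.   0.3] w 0.59 rot [ 0.03 -0.02  2.14]
(400, -130, 290) [ 9.37 -5.61 -7.08]
(505, -118, 290) [19.91 -6.42 -7.08]
(505, -118, 230) [19.9  -6.42 -1.08]
[194 180 110  48 116 170 174 173 172 173] [160 160 161 161 163 141  74 132 177 145  33  42]
[147 135  90  62 122 146 129 142 144 150] [159 159 159 160 163 139  61 113 166 143  33  45]
[195 182 100  44  96 129 126 124 124 125] [136 136 136 137 140 120  66 144 189 154  33  38]
[ 509.81061541 -139.56296358  156.        ] [ 507.80989925 -230.42495023  156.        ] [-8.76050006e-01  5.18869399e-02  2.05824320e+00  1.64505237e-04
  1.03005724e+00  6.56122700e-01]
```

Request:
step_arm:
  plan:
    - {"offset": [0, 0, -4], "rot": [0, 0, -8], "gripper": 3}
    - {"offset": [0, 0, -7.1], "rot": [0, 0, -16], "gripper": 2}
    - {"offset": [3, -2, -7.1], "rot": [0, 0, -24], "gripper": 0}
    - {"offset": [6, -4, -7.1], "rot": [0, 0, -32], "gripper": 0}
    - {"offset": [9.4, -5.6, -7.1], "rot": [0, 0, -40], "gripper": 0}
    - {"offset": [12, -6.0, -7.1], "rot": [0, 0, -48], "gripper": 0}
    - {"offset": [15, -6.2, -7.1], "rot": [0, 0, -56], "gripper": 0}
    - {"offset": [17, -6.4, -7.1], "rot": [0, 0, -64], "gripper": 0}
    - {"offset": [19, -6.4, -7.1], "rot": [0, 0, -72], "gripper": 0}
    - {"offset": [19.9, -6.4, -7.1], "rot": [0, 0, -80], "gripper": 0}
    - {"offset": [19.9, -6.4, -7.1], "rot": [0, 0, -88.1], "gripper": 0}
    - {"offset": [19.9, -6.4, -7.1], "rot": [0, 0, -88.1], "gripper": 0}

```text
time_s: 10.65
eef_pos: [507.1, -116.9, 289.4]
ee_rot: [-0.0, 0.704, 0.711, 0.0]
force: [-0.0, 0.8, 0.2]
grip_width: -0.001
grip_force: 0.0
```

Run:
```python
from h import *
plan((505,-118,230),(505,-127,230))
```

```text
t 10.65 pos [ 507.1 -116.9  289.4] F [-0.   0.8  0.2] w -0.0 rot [-3.000e-02 -0.000e+00  9.056e+01]
(505, -118, 230) [-0.11 -0.21  5.94]
(505, -127, 230) [-1.01 -0.22  5.94]
```

Request:
step_arm:
  plan:
    - {"offset": [-0.1, -0.2, 2.5], "rot": [0, 0, 0.3], "gripper": 0}
    - {"offset": [-0.1, -0.2, 4.5], "rot": [0, 0, 0.3], "gripper": 0}
    - {"offset": [-0.1, -0.2, 5.5], "rot": [0, 0, 0.3], "gripper": 0}
    - {"offset": [-0.1, -0.2, 5.9], "rot": [0, 0, 0.3], "gripper": 0}
    - {"offset": [-0.5, -0.2, 5.9], "rot": [0, 0, 0.3], "gripper": 0}
    - {"offset": [-0.8, -0.2, 5.9], "rot": [0, 0, 0.3], "gripper": 0}
    - {"offset": [-1.0, -0.2, 5.9], "rot": [0, 0, 0.3], "gripper": 0}
    - {"offset": [-1.0, -0.2, 5.9], "rot": [0, 0, 0.3], "gripper": 0}

```text
time_s: 11.45
eef_pos: [504.3, -128.0, 231.4]
ee_rot: [0.001, 0.707, 0.708, 0.0]
force: [-0.2, 0.8, 0.7]
grip_width: 0.001
grip_force: 0.0
```

Request:
step_arm:
  plan:
    - {"offset": [-0.1, 0, 0], "rot": [0, 0, 0], "gripper": 0}
    - {"offset": [-0.2, 0, 0], "rot": [0, 0, 0], "gripper": 0}
    - {"offset": [-0.2, 0, 0], "rot": [0, 0, 0], "gripper": 0}

```text
time_s: 11.75
eef_pos: [504.2, -129.1, 231.0]
ee_rot: [-0.001, 0.706, 0.708, 0.0]
force: [-0.8, 5.1, 1.9]
grip_width: 0.002
grip_force: 2.3
```

Request:
step_arm:
  plan:
    - {"offset": [-0.05, 0, 0], "rot": [0, 0, 0], "gripper": 0}
    - {"offset": [-0.1, 0, 0], "rot": [0, 0, 0], "gripper": 0}
    - {"offset": [-0.1, 0, 0], "rot": [0, 0, 0], "gripper": 0}

```text
time_s: 12.05
eef_pos: [504.1, -129.3, 231.0]
ee_rot: [-0.001, 0.706, 0.708, 0.001]
force: [-1.0, 9.5, 3.1]
grip_width: 0.0
grip_force: 4.8
```

Request:
step_arm:
  plan:
    - {"offset": [0.3, 0, 0], "rot": [0, 0, 0], "gripper": 0}
    - {"offset": [1.5, 0, 0], "rot": [0, 0, 0], "gripper": 0}
    - {"offset": [2.5, 0, -3], "rot": [0, 0, 0], "gripper": 0}
    - {"offset": [3, -3, -6], "rot": [0, 0, 0], "gripper": 0}
    - {"offset": [3, -7, -7], "rot": [0, 0, 0], "gripper": 0}
    - {"offset": [3, -11, -7], "rot": [0, 0, 0], "gripper": 0}
    - {"offset": [3, -15, -7], "rot": [0, 0, 0], "gripper": 0}
    - {"offset": [3, -18, -7], "rot": [0, 0, 0], "gripper": 0}
    - {"offset": [3, -18, -7], "rot": [0, 0, 0], "gripper": 0}

```text
time_s: 12.95
eef_pos: [322.1, -100.3, 301.1]
ee_rot: [0.001, 0.707, 0.707, -0.0]
force: [1.7, 0.4, -0.5]
grip_width: 0.002
grip_force: 0.0
```

Run:
```python
from h import *
plan()
c=cam("top"); 
for r in (192,193): print(*both(c,r),sep="\n")
save(c,"top6.png",(200,120,290,270),4)
```

```text
t 12.95 pos [ 322.1 -100.3  301.1] F [ 1.7  0.4 -0.5] w 0.0 rot [7.000e-02 4.000e-02 9.003e+01]
(np.float64(510.35), 'deg', np.float64(1.61), 34)
(np.float64(520.54), 'deg', np.float64(1.35), 34)
(np.float64(500.19), 'deg', np.float64(1.87), 34)
(np.float64(509.97), 'deg', np.float64(1.58), 34)
(np.float64(520.54), 'deg', np.float64(1.35), 34)
(np.float64(499.43), 'deg', np.float64(1.81), 34)
```

View pics/top6.png

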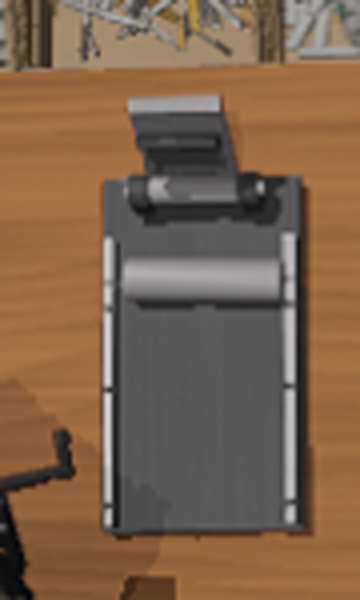

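The top crop shows the shaft at rest between the strips, rows 258–302, with the leaf and bystanders unmoved. I'll check the tilt independently using depth.

Run:
```python
from h import *
D=[cam("top") for _ in range(6)]; c=D[0]
d=np.median([k["depth"] for k in D],0)
P=[]
for v in range(180,204):
    for u in range(231,270):
        o,r=ray(c,u,v); P.append(o+r*d[v,u])
P=np.array(P).reshape(24,39,3)
print(np.round(P[:,[3,12,20,28,36],2]).astype(int))
# circle-free: centroid of points above z=155
pts=[]
for j in range(2,37):
    q=P[:,j]; m=q[:,2]>154
    if m.sum()>2: pts.append((q[m,0].mean(),q[m,1].mean()))
print("depth centroid",fitx(pts))
g=np.mean([cv2.cvtColor(k["color"],cv2.COLOR_RGB2GRAY) for k in D],0)
for u in(234,242,250,258,266): print(u,g[181:203,u].astype(int))
```

```text
[[143 143 142 144 143]
 [141 143 143 142 143]
 [141 143 142 141 142]
 [144 145 143 143 143]
 [142 144 142 143 144]
 [163 164 162 164 163]
 [165 163 166 165 164]
 [166 167 167 167 167]
 [166 167 167 168 167]
 [168 168 169 167 166]
 [166 168 170 167 167]
 [168 166 169 168 167]
 [167 166 166 166 167]
 [163 164 165 165 164]
 [162 161 162 162 160]
 [157 155 156 155 156]
 [142 141 143 142 143]
 [143 144 143 142 144]
 [143 141 144 141 142]
 [144 143 144 142 142]
 [143 141 144 142 144]
 [141 144 142 142 144]
 [143 142 145 142 143]
 [144 142 144 143 142]]
depth centroid (np.float64(507.59), 'deg', np.float64(1.4), 35)
234 [ 91  90  88 106 137 155 170 175 164 152 139 127 109  77  43  65  89  91
  90  90  89  89]
242 [ 88  88  86 104 135 151 164 172 166 154 142 130 112  80  48  40  69  90
  88  87  88  88]
250 [ 92  91  90 105 132 147 160 169 166 157 144 131 114  83  47  70  93  91
  91  90  91  90]
258 [ 89  89  87 102 130 146 157 166 166 161 148 134 118  87  52  41  69  90
  88  88  88  88]
266 [ 90  90  89 101 128 146 156 163 162 160 151 138 120  90  54  41  70  92
  90  90  90  88]
```

Depth agrees: about 1.4–1.6° of tilt, with the axial nudge jammed by friction. I'll straddle the left end with the fingers open, without lifting, close to just over the diameter and turn slightly to square it.

Run:
```python
from h import *
plan((510,-150,300),(510,-150,235),(510,-150,219))
```

```text
t 13.3 pos [ 324.7 -100.9  300.7] F [0.1 0.  0.5] w -0.0 rot [-3.000e-02  0.000e+00  9.015e+01]
(510, -150, 300) [-4.96 18.52  0.06]
(510, -150, 235) [-4.96 18.52  6.56]
(510, -150, 219) [-4.96 18.52  8.16]
```

Request:
step_arm:
  plan:
    - {"offset": [-1, 4, 0], "rot": [0, 0, 0], "gripper": 4}
    - {"offset": [-2, 8, 0], "rot": [0, 0, 0], "gripper": 4}
    - {"offset": [-3, 12, 0], "rot": [0, 0, 0], "gripper": 4}
    - {"offset": [-4, 16, 0], "rot": [0, 0, 0], "gripper": 4}
    - {"offset": [-5, 18.5, 0], "rot": [0, 0, 0], "gripper": 4}
    - {"offset": [-5, 18.5, 2], "rot": [0, 0, 0], "gripper": 4}
    - {"offset": [-5, 18.5, 4], "rot": [0, 0, 0], "gripper": 4}
    - {"offset": [-5, 18.5, 4.5], "rot": [0, 0, 0], "gripper": 4}
    - {"offset": [-5, 18.5, 4.5], "rot": [0, 0, 0], "gripper": 4}

```text
time_s: 14.2
eef_pos: [509.4, -150.4, 255.4]
ee_rot: [-0.001, 0.706, 0.708, -0.0]
force: [0.1, -0.2, 0.5]
grip_width: 0.468
grip_force: 0.0
```

Run:
```python
from h import *
plan((510,-150,219)); print(sense()["dq"].round(3))
```

```text
t 14.2 pos [ 509.4 -150.4  255.4] F [ 0.1 -0.2  0.5] w 0.47 rot [-9.000e-02  3.000e-02  9.013e+01]
(510, -150, 219) [0.04 0.07 3.64]
[-0.002 -0.028 -0.028  0.     0.013 -0.001]
```

Clear so far. I'll descend gently in stages and check the force.

Request:
step_arm:
  plan:
    - {"offset": [0, 0.05, 1], "rot": [0, 0, 0], "gripper": 4}
    - {"offset": [0, 0.05, 1.8], "rot": [0, 0, 0], "gripper": 4}
    - {"offset": [0, 0.05, 1.8], "rot": [0, 0, 0], "gripper": 4}

```text
time_s: 14.5
eef_pos: [509.5, -150.4, 237.0]
ee_rot: [-0.001, 0.706, 0.708, -0.0]
force: [-0.5, 0.8, -0.2]
grip_width: 0.467
grip_force: 0.0
```

Request:
step_arm:
  plan:
    - {"offset": [0, 0, 0.8], "rot": [0, 0, 0], "gripper": 4}
    - {"offset": [0, 0, 1.5], "rot": [0, 0, 0], "gripper": 4}
    - {"offset": [0, 0, 1.8], "rot": [0, 0, 0], "gripper": 4}
    - {"offset": [0, 0, 1.8], "rot": [0, 0, 0], "gripper": 4}

```text
time_s: 14.9
eef_pos: [509.4, -150.5, 219.2]
ee_rot: [-0.001, 0.706, 0.708, -0.0]
force: [-4.1, -0.2, -0.1]
grip_width: 0.472
grip_force: 0.0
```

Request:
step_arm:
  plan:
    - {"offset": [0, 0, 0], "rot": [0, 0, 0], "gripper": 3.2}
    - {"offset": [0, 0, 0], "rot": [0, 0, 0], "gripper": 2.8}
    - {"offset": [0, 0, 0], "rot": [0, 0, 0], "gripper": 2.6}
    - {"offset": [0, 0, 0], "rot": [0, 0, 0], "gripper": 2.6}
  squeeze: 20

```text
time_s: 15.3
eef_pos: [509.9, -150.6, 220.1]
ee_rot: [0.0, 0.706, 0.708, 0.0]
force: [-0.4, 1.6, 0.3]
grip_width: 0.301
grip_force: 0.1
```

Request:
step_arm:
  plan:
    - {"offset": [0, 0.05, 0], "rot": [0, 0, -0.7], "gripper": 2.6}
    - {"offset": [0, 0.05, 0], "rot": [0, 0, -1.4], "gripper": 2.6}
    - {"offset": [0, 0.05, 0], "rot": [0, 0, -1.8], "gripper": 2.6}
    - {"offset": [0, 0.05, 0], "rot": [0, 0, -1.8], "gripper": 2.6}

```text
time_s: 15.7
eef_pos: [510.3, -150.6, 219.9]
ee_rot: [-0.0, 0.695, 0.719, 0.0]
force: [0.3, 0.5, -0.7]
grip_width: 0.31
grip_force: 0.1
```

Request:
step_arm:
  plan:
    - {"offset": [0, 0, 0], "rot": [0, 0, 0], "gripper": 2.55}
    - {"offset": [0, 0, 0], "rot": [0, 0, -0.4], "gripper": 2.55}
    - {"offset": [0, 0, 0], "rot": [0, 0, -0.8], "gripper": 2.55}
    - {"offset": [0, 0, 0], "rot": [0, 0, -0.8], "gripper": 2.55}

```text
time_s: 16.1
eef_pos: [510.2, -150.6, 219.9]
ee_rot: [-0.0, 0.69, 0.724, -0.0]
force: [-1.1, -0.0, 0.5]
grip_width: 0.3
grip_force: 2.1
```

Request:
step_arm:
  plan:
    - {"offset": [0, 0, 0], "rot": [0, 0, 0.4], "gripper": 2.8}
    - {"offset": [0, 0, 0], "rot": [0, 0, 1.5], "gripper": 3.2}
    - {"offset": [0, 0, 0], "rot": [0, 0, 2.5], "gripper": 3.6}
    - {"offset": [0, 0, 0], "rot": [0, 0, 2.5], "gripper": 3.6}
    - {"offset": [0, 0, -2], "rot": [0, 0, 2.5], "gripper": 3.6}
    - {"offset": [0, 0, -5], "rot": [0, 0, 2.5], "gripper": 3.6}
    - {"offset": [0, -4, -8.5], "rot": [0, 0, 2.5], "gripper": 3.6}
    - {"offset": [2, -8.5, -8.5], "rot": [0, 0, 2.5], "gripper": 2}
    - {"offset": [4, -13, -8.5], "rot": [0, 0, 2.5], "gripper": 0}
    - {"offset": [5, -18, -8.5], "rot": [0, 0, 2.5], "gripper": 0}
    - {"offset": [5, -18.5, -8.5], "rot": [0, 0, 2.5], "gripper": 0}

```text
time_s: 17.2
eef_pos: [319.8, -107.8, 304.8]
ee_rot: [-0.0, 0.706, 0.708, -0.0]
force: [0.9, -0.9, -0.4]
grip_width: 0.002
grip_force: 0.0
```

Run:
```python
from h import *
plan()
c=cam("top"); 
for r in (192,193): print(*both(c,r),sep="\n")
save(c,"top7.png",(200,120,290,270),4)
```

```text
t 17.2 pos [ 319.8 -107.8  304.8] F [ 0.9 -0.9 -0.4] w 0.0 rot [-1.000e-02  2.000e-02  9.018e+01]
(np.float64(510.31), 'deg', np.float64(0.34), 34)
(np.float64(520.57), 'deg', np.float64(0.06), 34)
(np.float64(500.08), 'deg', np.float64(0.63), 34)
(np.float64(509.92), 'deg', np.float64(0.3), 34)
(np.float64(520.57), 'deg', np.float64(0.06), 34)
(np.float64(499.3), 'deg', np.float64(0.53), 34)
```

Run:
```python
from h import *
plan((460,-130,340),(600,-182,340),(640,-182,340),(640,-182,288))
c=cam("top"); P=np.array([[dep(c,u,v) for u in range(200,300)] for v in range(100,165)]).reshape(-1,3)
for x in range(580,760,20):
    m=(abs(P[:,0]-x)<10)&(abs(P[:,1]+182)<70); print(x,P[m,2].max().round(),end="; ")
q=P[(P[:,2]>215)&(P[:,0]<640)&(abs(P[:,1]+182)<30)]; print("\nleaf top",q[:,0].min(),q[:,0].max(),q[:,1].mean(),q[:,2].max())
```

```text
t 17.25 pos [ 321.1 -108.7  305.3] F [ 0.1 -0.1  1. ] w -0.0 rot [9.000e-02 0.000e+00 9.016e+01]
(460, -130, 340) [-2.17 13.89 -3.46]
(600, -182, 340) [-7.41 27.87 -3.44]
(640, -182, 340) [-7.42 31.87 -3.44]
(640, -182, 288) [-7.41 31.87  1.76]
580 240.0; 600 244.0; 620 132.0; 640 133.0; 660 70.0; 680 90.0; 700 93.0; 720 95.0; 740 101.0; 
leaf top 572.9128567709639 600.6649804246115 -183.35678063929012 244.20171193213503
```

Request:
step_arm:
  plan:
    - {"offset": [0, 2, -2], "rot": [0, 0, 8], "gripper": 0}
    - {"offset": [-1, 5, -4], "rot": [0, 0, 16], "gripper": 0}
    - {"offset": [-2, 8, -4], "rot": [0, 0, 24], "gripper": 0}
    - {"offset": [-3, 11, -4], "rot": [0, 0, 32], "gripper": 0}
    - {"offset": [-4, 14, -4], "rot": [0, 0, 40], "gripper": 0}
    - {"offset": [-5, 17, -4], "rot": [0, 0, 48], "gripper": 0}
    - {"offset": [-6, 20, -4], "rot": [0, 0, 56], "gripper": 0}
    - {"offset": [-7, 23, -4], "rot": [0, 0, 64], "gripper": 0}
    - {"offset": [-7.4, 26, -4], "rot": [0, 0, 72], "gripper": 0}
    - {"offset": [-7.4, 29, -4], "rot": [0, 0, 80], "gripper": 0}
    - {"offset": [-7.4, 31.9, -4], "rot": [0, 0, 88], "gripper": 0}
    - {"offset": [-7.4, 31.9, -4], "rot": [0, 0, 90.1], "gripper": 0}

```text
time_s: 18.5
eef_pos: [645.8, -181.8, 341.6]
ee_rot: [-0.001, 1.0, -0.001, -0.001]
force: [0.3, 0.5, -0.4]
grip_width: 0.003
grip_force: 0.0
```

Run:
```python
from h import *
plan((635,-182,340),(635,-182,290))
print("corner path (TCP x,z; near lower finger corner on the outer face at r=66)")
for th in (1.57,1.4,1.2,1.0,.8,.6,.4,.3,.2):
    x=560-66*np.cos(th)+15*np.sin(th); z=169.5+66*np.sin(th)+15*np.cos(th); print(th,round(x+11),round(z+73))
```

```text
t 18.5 pos [ 645.8 -181.8  341.6] F [ 0.3  0.5 -0.4] w 0.0 rot [-0.08  0.09 -0.07]
(635, -182, 340) [-1.08  0.02  0.16]
(635, -182, 290) [-1.07  0.03  5.16]
corner path (TCP x,z; near lower finger corner on the outer face at r=66)
1.57 586 309
1.4 575 310
1.2 561 309
1.0 548 306
0.8 536 300
0.6 525 292
0.4 516 282
0.3 512 276
0.2 509 270
```

Request:
step_arm:
  plan:
    - {"offset": [-0.5, 0, 2.5], "rot": [0, 0, 0], "gripper": 0}
    - {"offset": [-0.5, 0, 4.5], "rot": [0, 0, 0], "gripper": 0}
    - {"offset": [-0.5, 0, 4.8], "rot": [0, 0, 0], "gripper": 0}
    - {"offset": [-0.5, 0, 4.8], "rot": [0, 0, 0], "gripper": 0}

```text
time_s: 18.9
eef_pos: [638.1, -182.2, 296.2]
ee_rot: [-0.0, 1.0, 0.001, -0.0]
force: [-0.0, 0.2, 1.0]
grip_width: 0.001
grip_force: 0.0
```

Run:
```python
from h import *
plan((600,-182.5,297),(586,-182.5,306),(575,-182.5,309),(561,-182.5,308),(548,-182.5,304),(536,-182.5,298),(525,-182.5,290),(516,-182.5,280))
```

```text
t 18.9 pos [ 638.1 -182.2  296.2] F [-0.   0.2  1. ] w 0.0 rot [-0.03  0.04  0.12]
(600, -182.5, 297) [-3.81  0.03 -0.08]
(586, -182.5, 306) [-5.21  0.02 -0.98]
(575, -182.5, 309) [-6.31  0.02 -1.28]
(561, -182.5, 308) [-7.71  0.02 -1.18]
(548, -182.5, 304) [-9.01  0.01 -0.78]
(536, -182.5, 298) [-1.021e+01  1.000e-02 -1.800e-01]
(525, -182.5, 290) [-1.131e+01  1.000e-02  6.200e-01]
(516, -182.5, 280) [-1.221e+01  1.000e-02  1.630e+00]
```

Request:
step_arm:
  plan:
    - {"offset": [-2, 0, 0], "rot": [0, 0, 0], "gripper": 0}
    - {"offset": [-3.8, 0, 0], "rot": [0, 0, 0], "gripper": 0}
    - {"offset": [-4.5, 0, -0.5], "rot": [0, 0, 0], "gripper": 0}
    - {"offset": [-5.2, 0, -1.0], "rot": [0, 0, 0], "gripper": 0}
    - {"offset": [-5.8, 0, -1.2], "rot": [0, 0, 0], "gripper": 0}
    - {"offset": [-6.3, 0, -1.3], "rot": [0, 0, 0], "gripper": 0}
    - {"offset": [-7.0, 0, -1.3], "rot": [0, 0, 0], "gripper": 0}
    - {"offset": [-7.7, 0, -1.2], "rot": [0, 0, 0], "gripper": 0}
    - {"offset": [-8.4, 0, -1.0], "rot": [0, 0, 0], "gripper": 0}
    - {"offset": [-9.0, 0, -0.8], "rot": [0, 0, 0], "gripper": 0}

```text
time_s: 19.9
eef_pos: [546.7, -182.4, 304.9]
ee_rot: [0.0, 1.0, 0.001, -0.0]
force: [1.8, -0.2, 3.3]
grip_width: -0.001
grip_force: 1.5
```

Request:
step_arm:
  plan:
    - {"offset": [-0.6, 0, 0.3], "rot": [0, 0, 0], "gripper": 0}
    - {"offset": [-1.2, 0, 0.6], "rot": [0, 0, 0], "gripper": 0}
    - {"offset": [-1.8, 0, 1.0], "rot": [0, 0, 0], "gripper": 0}
    - {"offset": [-2.3, 0, 1.4], "rot": [0, 0, 0], "gripper": 0}
    - {"offset": [-2.8, 0, 1.9], "rot": [0, 0, 0], "gripper": 0}
    - {"offset": [-3.2, 0, 2.4], "rot": [0, 0, 0], "gripper": 0}

```text
time_s: 20.5
eef_pos: [514.4, -182.4, 280.7]
ee_rot: [-0.0, 1.0, 0.001, -0.001]
force: [-4.2, -0.4, 6.1]
grip_width: -0.0
grip_force: 2.8
```

Request:
step_arm:
  plan:
    - {"offset": [-0.2, 0, 0.5], "rot": [0, 0, 0], "gripper": 0}
    - {"offset": [-0.4, 0, 1.0], "rot": [0, 0, 0], "gripper": 0}
    - {"offset": [-0.5, 0, 1.4], "rot": [0, 0, 0], "gripper": 0}
    - {"offset": [-0.5, 0, 1.7], "rot": [0, 0, 0], "gripper": 0}
    - {"offset": [-0.5, 0, 1.7], "rot": [0, 0, 0], "gripper": 0}

```text
time_s: 21.0
eef_pos: [510.4, -182.4, 263.2]
ee_rot: [-0.0, 1.0, 0.001, -0.0]
force: [0.6, 0.8, 0.1]
grip_width: -0.0
grip_force: 0.0
```

Request:
step_arm:
  plan:
    - {"offset": [0, 0, 0.1], "rot": [0, 0, 0], "gripper": 0}
    - {"offset": [0, 0, 0.2], "rot": [0, 0, 0], "gripper": 0}
    - {"offset": [0, 0, 0.2], "rot": [0, 0, 0], "gripper": 0}

```text
time_s: 21.3
eef_pos: [510.4, -182.4, 261.9]
ee_rot: [-0.0, 1.0, 0.001, 0.0]
force: [-0.3, 0.2, 0.3]
grip_width: -0.002
grip_force: 0.0
```

Request:
step_arm:
  plan:
    - {"offset": [0, 0, 0.1], "rot": [0, 0, 0], "gripper": 0}
    - {"offset": [0, 0, 0.2], "rot": [0, 0, 0], "gripper": 0}
    - {"offset": [0, 0, 0.2], "rot": [0, 0, 0], "gripper": 0}

```text
time_s: 21.6
eef_pos: [510.3, -182.5, 261.0]
ee_rot: [0.0, 1.0, 0.001, 0.0]
force: [-5.2, 1.4, 9.7]
grip_width: 0.004
grip_force: 5.0
```

Request:
step_arm:
  plan:
    - {"offset": [0, 0, 0.1], "rot": [0, 0, 0], "gripper": 0}
    - {"offset": [0, 0, 0.2], "rot": [0, 0, 0], "gripper": 0}
    - {"offset": [0, 0, 0.2], "rot": [0, 0, 0], "gripper": 0}

```text
time_s: 21.9
eef_pos: [510.3, -182.4, 260.9]
ee_rot: [0.001, 1.0, 0.001, 0.001]
force: [-9.5, 3.9, 23.5]
grip_width: -0.001
grip_force: 12.0
```

Request:
step_arm:
  plan:
    - {"offset": [0, 0, 0.1], "rot": [0, 0, 0], "gripper": 0}
    - {"offset": [0, 0, 0.1], "rot": [0, 0, 0], "gripper": 0}
    - {"offset": [0, 0, 0.1], "rot": [0, 0, 0], "gripper": 0}

```text
time_s: 22.2
eef_pos: [510.3, -182.4, 260.8]
ee_rot: [0.001, 1.0, 0.001, 0.001]
force: [-13.2, 5.1, 30.6]
grip_width: -0.002
grip_force: 15.4
```

Request:
step_arm:
  plan:
    - {"offset": [0, 0, -0.5], "rot": [0, 0, 0], "gripper": 0}
    - {"offset": [0, 0, -2], "rot": [0, 0, 0], "gripper": 0}
    - {"offset": [-2, 0, -5], "rot": [0, 0, 0], "gripper": 0}
    - {"offset": [-7, 2, -5], "rot": [0, 0, 0], "gripper": 0}
    - {"offset": [-12, 0, -5], "rot": [0, 0, 0], "gripper": 0}
    - {"offset": [-17, 0, -5], "rot": [0, 0, 0], "gripper": 0}
    - {"offset": [-19, 0, -5], "rot": [0, 0, 0], "gripper": 0}
    - {"offset": [-19, 0, -5], "rot": [0, 0, 0], "gripper": 0}
    - {"offset": [-19, 0, -5], "rot": [0, 0, 0], "gripper": 0}

```text
time_s: 23.1
eef_pos: [320.6, -183.1, 307.2]
ee_rot: [0.0, 1.0, 0.0, 0.001]
force: [0.4, -0.4, 0.4]
grip_width: 0.002
grip_force: 0.0
```

Run:
```python
from h import *
plan()
D=[cam("top") for _ in range(5)]; c=D[0]; c["depth"]=np.median([k["depth"] for k in D],0)
P=np.array([[dep(c,u,v) for u in range(225,275)] for v in range(155,210)]).reshape(-1,3)
m=(abs(P[:,1]+182.5)<20)&(P[:,2]>160)&(P[:,2]<215)
for x in range(470,575,8):
    q=P[m&(abs(P[:,0]-x)<4)]; print(x,len(q),np.median(q[:,2]).round(1) if len(q) else "",end="; ")
for n,s in(("L",1),("R",-1)):
    q=P[(P[:,2]>158)&(P[:,2]<175)&(abs(P[:,0]-510)<30)&(s*(P[:,1]+182.5)>29)&(s*(P[:,1]+182.5)<43)]; print("\nshaft end",n,len(q),q[:,0].mean())
a=c["color"][130:230,200:300]; c2=cam("side"); b=c2["color"][110:210,220:380]
r=lambda i,s:cv2.resize(i,None,fx=s,fy=s,interpolation=cv2.INTER_CUBIC)[:,:,::-1]
cv2.imwrite("pics/fin.png",np.hstack([r(a,3),r(b,3)]))
```

```text
t 23.1 pos [ 320.6 -183.1  307.2] F [ 0.4 -0.4  0.4] w 0.0 rot [ 0.04 -0.06  0.05]
470 0 ; 478 13 182.5; 486 65 183.1; 494 69 183.9; 502 59 183.8; 510 69 184.8; 518 54 183.8; 526 71 183.6; 534 56 183.7; 542 70 183.8; 550 57 183.8; 558 55 183.8; 566 31 174.1; 574 0 ; 
shaft end L 56 508.1368739293945

shaft end R 59 507.94253723473105
```

View pics/fin.png

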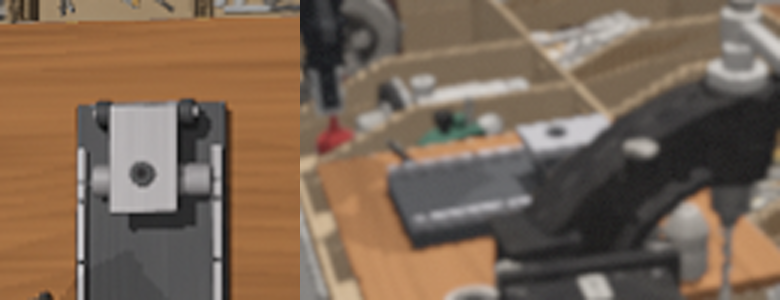

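The final crops show the leaf flat and level: 183.7 ± 0.5 mm along most of its length against an expected 184.5. The shaft ends stick out evenly on the line marks at about (100,180) and (198,178), and nothing else has moved. The arm is clear, so I'm handing in.

```bash
python3 -c "
from rig import *
print(finish_job())"
```

```text
the job is handed in; nothing more can be done
None
```

The job is handed in at about 23 s of the 61 s limit: the shaft rests on the scribed line, parallel within about 0.5° before the leaf was closed, and the leaf is pressed fully down on it; to square it I briefly straddled one end with the fingers almost closed, without lifting it.

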